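# Make up two pH calibration kits

## Robot

A 6-joint arm with a two-finger parallel gripper is mounted at the origin on a cart in front of the work surface, level with it; the furniture and walls round the work are solid. World frame = base frame: x ahead of the robot, y to its left, z up, the work surface at z = 0. Lengths are in m, angles in rad, forces in N, time in s.
With the tool pointing down it reaches from about 0.375 to 0.925 m from the base axis. Payload 5.7 kg.
Tool frame: the origin (TCP) lies between the finger pads; the fingertips stand 14 mm ahead of it and the grasp point (between the pads) lies 5 mm behind it; z points along the fingers, y is the line along which they close (so a half turn about z gives the same grasp; the last joint's range is limited). The gripper opens to 88 mm and grips with 3 to 60 N. Pads are 20 mm wide; open, the fingers measure 115 mm over their backs; the gripper's body (75 mm by 178 mm) begins 61 mm behind the grasp point.
Start: joints at [-1.321, 0.359, 1.51, -0, 1.272, -0.115], TCP at [0.214, -0.56, 0.237] pointing down, gripper open.
Joint ranges: [-2.97, 2.97], [-1.01, 2.36], [0.21, 2.38], [-0.96, 4.11], [0.2, 2.71], [-2.98, 2.98]. Speed limits (rad/s): [2.39, 2.39, 3.14, 3.14, 3.14, 3.14].

## Interface

Orientations are given as a unit quaternion [x, y, z, w].
In Python, from rig import arm, viewer gives the robot as it stands.
- The arm moves only by the tool apply_moves, never from a script. Its argument "increments" is a list of rows, each a list of 5 numbers: the shift along the tool's x, y, z in mm, then the turn about the tool's z in degrees, then the gripper's target within -1 to 1 (fully open at 1, half-way at 0, shut at -1). A call has exactly 10 rows; each row is the pose to reach, as a shift and turn from the pose commanded when the call began, along the tool's axes at that moment; what a row does not reach only later rows make up. A row lasts 1/10 s, in which the tool goes at most 50 mm and 8.59 degrees, less where a joint would pass 70% of its speed; a pose out of reach is approached as far as the arm can. A call with a gripper value outside its range is refused whole. The fingers move at their own pace and stop on an object; "squeeze" is the grip in N (left out, the last holds). Time passes only in rows, so rows that repeat a pose let the fingers close, or fill a call up. It gives the time, the measured TCP pose, the force, the opening and the grip force at its end, in the units of the state.
- arm.get_obs(): the state, without advancing time (a new reading comes with each control period).
- viewer.grab_frame(name): name is "side" or "top" or "wrist"; returns a dict with "color" (384x512x3 uint8, red, green, blue), "camera_matrix" (3x3 intrinsics, pixels), "extrinsics" (4x4, takes a point from camera to world coordinates). Camera axes: x right, y down, z forward; pixel columns grow to the right and rows downward; lengths in m; the calibration is good to about 2 mm. A picture is of the moment at which its call begins. There is no depth.
- arm.job_done(): hands the job in; it is judged then, once.
The state is a dict: "time": time; "joints": joint angles; "joint_velocities": joint speeds; "joint_efforts": joint torques, N m; "ee_pos": TCP position; "orientation": TCP orientation; "ft_force": force on the tool from outside, world axes, zero at the start; "moment": the same for the moment, N m; "grip_width": finger opening in m; "finger_force": force on a finger pad.
Only numpy, scipy, OpenCV 4.12 (cv2) and the standard library are available. Lean on these libraries where they do the work, as an engineer would, in place of code of your own. Each camera call takes 0.05 s, during which the arm holds its last target. There are 200 camera calls.

## Task

Make up the two pH calibration kits in the trays from the small bottles standing about: counting from the handle end, the three-well tray gets yellow, red, blue and the two-well tray gets yellow, red, each bottle in the well marked with its cap's colour, standing upright on the well's floor. The two yellow bottles are alike and so are the two red ones. Do not shift or knock over the flask, the beaker or the white-capped vial that stand among them.

Things in the scene. Friction and masses are not known exactly. Their poses are not given: they have to be found in the camera images.
- tray_three: fixed grey tray, black foam with three wells, 90 (x) x 208 (y) x 26 mm high; steel handle juts 27 mm from the +y end. Origin: centre of underside, y along the row to the handle. Wells at x = 0: 50 mm wide, 3 mm chamfer, floor 4 mm above the table. From the handle end: yellow at y = +66 mm, red at y = 0, blue at y = -66 mm. A strip on the -x side of each well has its cap's colour.
- tray_two: fixed grey tray, black foam with two wells, 90 (x) x 142 (y) x 26 mm high; steel handle juts 27 mm from the +y end. Origin: centre of underside, y along the row to the handle. Wells at x = 0: 50 mm wide, 3 mm chamfer, floor 4 mm above the table. From the handle end: yellow at y = +33 mm, red at y = -33 mm. A strip on the -x side of each well has its cap's colour.
- yellow_a: small white bottle, yellow cap and label band, 39 mm in diameter, straight-sided to 55 mm, 79 mm tall with the 30 mm wide cap (its top 15 mm), about 75 g, closed, upright, loose. Alike with yellow_b: either may serve in either tray. Origin: centre of its underside, z up its axis.
- yellow_b: small white bottle, yellow cap and label band, 39 mm in diameter, straight-sided to 55 mm, 79 mm tall with the 30 mm wide cap (its top 15 mm), about 75 g, closed, upright, loose. Alike with yellow_a: either may serve in either tray. Origin: centre of its underside, z up its axis.
- red_a: small white bottle, red cap and label band, 39 mm in diameter, straight-sided to 55 mm, 78 mm tall with the 30 mm wide cap (its top 15 mm), about 75 g, closed, upright, loose. Alike with red_b: either may serve in either tray. Origin: centre of its underside, z up its axis.
- red_b: small white bottle, red cap and label band, 39 mm in diameter, straight-sided to 55 mm, 78 mm tall with the 30 mm wide cap (its top 15 mm), about 75 g, closed, upright, loose. Alike with red_a: either may serve in either tray. Origin: centre of its underside, z up its axis.
- blue: small white bottle, blue cap and label band, 39 mm in diameter, straight-sided to 55 mm, 80 mm tall with the 30 mm wide cap (its top 15 mm), about 75 g, closed, upright, loose. Not to be confused with the larger blue-capped bottle (51 mm in diameter, 108 mm tall) at the back of the table. Origin: centre of its underside, z up its axis.
- flask: conical glass flask, 64 mm in diameter at the foot, 106 mm tall, loose; a bystander, to be left alone. Origin: centre of its underside, z up.
- beaker: small glass beaker, 43 x 48 mm, 56 mm tall, loose and light; a bystander, to be left alone. Origin: centre of its underside, z up.
- vial: small clear vial with a white snap cap, 25 mm in diameter, 47 mm tall, loose and light; a bystander, to be left alone. Origin: centre of its underside, z up.
Not all that is in view belongs to the job. Leave any pink or purple look-alike of the yellow_a alone.

How it is judged:
At the end, for the whole second after the job is handed in: From the handle end, yellow, red, blue bottles stand in the three-well tray and yellow, red in the two-well tray; each within 10 mm of its well's centre along the tray's x and y, its underside under 9 mm above the table, tilt under 0.12 rad, at rest (((x of yellow_a in the frame of tray_three between -0.01 and 0.01 m and y of yellow_a in the frame of tray_three between 0.056 and 0.076 m and z of yellow_a in the frame of tray_three between -0.002 and 0.009 m and angle between yellow_a's own z axis and vertical below 0.12 rad) or (x of yellow_b in the frame of tray_three between -0.01 and 0.01 m and y of yellow_b in the frame of tray_three between 0.056 and 0.076 m and z of yellow_b in the frame of tray_three between -0.002 and 0.009 m and angle between yellow_b's own z axis and vertical below 0.12 rad)) and ((x of red_a in the frame of tray_three between -0.01 and 0.01 m and y of red_a in the frame of tray_three between -0.01 and 0.01 m and z of red_a in the frame of tray_three between -0.002 and 0.009 m and angle between red_a's own z axis and vertical below 0.12 rad) or (x of red_b in the frame of tray_three between -0.01 and 0.01 m and y of red_b in the frame of tray_three between -0.01 and 0.01 m and z of red_b in the frame of tray_three between -0.002 and 0.009 m and angle between red_b's own z axis and vertical below 0.12 rad)) and x of blue in the frame of tray_three between -0.01 and 0.01 m and y of blue in the frame of tray_three between -0.076 and -0.056 m and z of blue in the frame of tray_three between -0.002 and 0.009 m and angle between blue's own z axis and vertical below 0.12 rad and ((x of yellow_a in the frame of tray_two between -0.01 and 0.01 m and y of yellow_a in the frame of tray_two between 0.023 and 0.043 m and z of yellow_a in the frame of tray_two between -0.002 and 0.009 m and angle between yellow_a's own z axis and vertical below 0.12 rad) or (x of yellow_b in the frame of tray_two between -0.01 and 0.01 m and y of yellow_b in the frame of tray_two between 0.023 and 0.043 m and z of yellow_b in the frame of tray_two between -0.002 and 0.009 m and angle between yellow_b's own z axis and vertical below 0.12 rad)) and ((x of red_a in the frame of tray_two between -0.01 and 0.01 m and y of red_a in the frame of tray_two between -0.043 and -0.023 m and z of red_a in the frame of tray_two between -0.002 and 0.009 m and angle between red_a's own z axis and vertical below 0.12 rad) or (x of red_b in the frame of tray_two between -0.01 and 0.01 m and y of red_b in the frame of tray_two between -0.043 and -0.023 m and z of red_b in the frame of tray_two between -0.002 and 0.009 m and angle between red_b's own z axis and vertical below 0.12 rad)) and linear speed of each of yellow_a, yellow_b, red_a, red_b, blue below 0.02 m/s); the robot touches nothing.
It fails at once if the flask is shifted by more than 20 mm or tipped (distance of flask from where it was at the start of the episode above 0.02 m or angle between flask's own z axis and vertical above 0.35 rad).
It fails at once if the beaker is shifted by more than 20 mm or tipped (distance of beaker from where it was at the start of the episode above 0.02 m or angle between beaker's own z axis and vertical above 0.35 rad).
It fails at once if the vial is shifted by more than 20 mm or tipped (distance of vial from where it was at the start of the episode above 0.02 m or angle between vial's own z axis and vertical above 0.35 rad).
It also fails if it takes over 118 s, if anything falls off the work surface, if the arm or the gripper's body presses on something with over 40 N, if the wrist force passes 120 N, or if a joint passes its speed limit or range.

## Working session

There is one attempt and no reset: what is moved stays moved. The work goes in short steps, Python scripts to look and compute and a tool call to move; the robot and the scene stay as the last step left them, time stands still between calls to the robot, and variables do not carry over. Pictures are saved under pics/ and viewed, at most 14 in all, crops included, and the job is handed in when it is done.

Besides the shell and the picture viewer there is one more tool, called after "Call:" as name(argument=value, ...) on one line, values as JSON. apply_moves: Moves the arm, as the interface text tells. Its arguments: {"type":"object","properties":{"increments":{"type":"array","items":{"type":"array","items":{"type":"number"}}},"squeeze":{"type":"number"}},"required":["increments"]}

```bash
mkdir -p pics
python3 - <<'E'
from rig import arm, viewer
import cv2,numpy as np
for n in("top","side"):
    f=viewer.grab_frame(n); cv2.imwrite(f"pics/{n}0.png",f["color"][:,:,::-1]); np.savez(f"{n}0.npz",**f)
    print(n,f["camera_matrix"].tolist(),np.round(f["extrinsics"],3).tolist())
print(arm.get_obs())
E
```

```text
top [[464.356681288342, 0.0, 253.811997373177], [0.0, 464.356681288342, 196.11220637535743], [0.0, 0.0, 1.0]] [[-0.004, -0.993, 0.118, 0.489], [-1.0, 0.001, -0.025, 0.088], [0.025, -0.118, -0.993, 1.002], [0.0, 0.0, 0.0, 1.0]]
side [[404.1509863322258, 0.0, 255.03790487931843], [0.0, 404.1509863322258, 187.84797560851328], [0.0, 0.0, 1.0]] [[-0.533, -0.413, 0.739, -0.024], [-0.846, 0.24, -0.476, 0.486], [0.02, -0.878, -0.477, 0.46], [0.0, 0.0, 0.0, 1.0]]
{'time': 0.1, 'joints': array([-1.32106359e+00,  3.59390272e-01,  1.51128858e+00, -3.20514053e-05,
        1.27249863e+00, -1.15066251e-01]), 'joint_velocities': array([ 0.00150921, -0.00047008, -0.003577  ,  0.000386  , -0.00187874,
        0.0020427 ]), 'joint_efforts': array([-4.05521932e-04, -5.16360569e+01, -2.71408296e+01,  6.76093670e-02,
        2.76589743e-02, -1.33334862e-05]), 'ee_pos': array([ 0.21391372, -0.55995083,  0.23593262]), 'orientation': array([ 9.83410115e-01,  1.81394371e-01, -6.85950608e-05, -7.89588347e-04]), 'ft_force': array([ 0.60810775, -0.07998835,  0.21146899]), 'moment': array([-0.04830788, -0.00265585,  0.00423011]), 'finger_force': 0.0, 'grip_width': 0.08758637626474067}
```

View pics/top0.png

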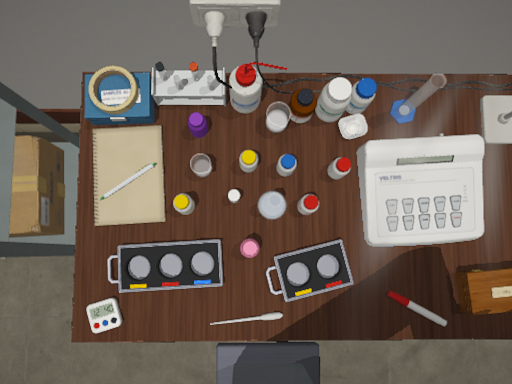

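View pics/side0.png

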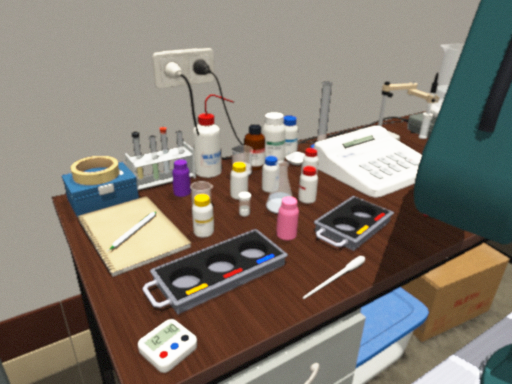

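Top view: the yellow caps are near (248,155) and (181,202), the red caps near (343,163) and (310,202), and the small blue cap near (288,160). The bystanders are the flask (272,206), vial (234,196) and beaker (201,165). The three-well tray is near (170,265) and the two-well tray near (313,270), both with their handles to the left.

```bash
cat > h.py <<'E'
import numpy as np,cv2
def ray(f,uv,z):
    K,E=f["camera_matrix"],f["extrinsics"]
    d=E[:3,:3]@np.linalg.inv(K)@np.array([uv[0],uv[1],1.]); o=E[:3,3]
    return o+d*(z-o[2])/d[2]
def proj(f,p):
    E=np.linalg.inv(f["extrinsics"]); q=f["camera_matrix"]@(E[:3,:3]@np.array(p)+E[:3,3]); return q[:2]/q[2]
H={"yellow":[(20,36)],"red":[(0,6),(174,180)],"blue":[(100,118)]}
def blobs(f,c,amin=25):
    h=cv2.cvtColor(f["color"],cv2.COLOR_RGB2HSV); m=0
    for a,b in H[c]: m=m|cv2.inRange(h,(a,150,70),(b,255,255))
    n,l,s,ce=cv2.connectedComponentsWithStats(m)
    return [(s[i],ce[i],l==i) for i in range(1,n) if s[i,4]>=amin]
E
python3 - <<'E'
from h import *
f=dict(np.load("top0.npz"))
for c in H:
    for s,ce,m in blobs(f,c):
        cn=max(cv2.findContours(m.astype(np.uint8),0,2)[0],key=cv2.contourArea)
        (u,v),r=cv2.minEnclosingCircle(cn)
        print(c,s.tolist(),ce.round(1),"circ",round(u,1),round(v,1),round(r,1),"z.079",ray(f,ce,.079).round(3)[:2],"z.026",ray(f,ce,.0265).round(3)[:2])
# well floors
g=cv2.cvtColor(f["color"],cv2.COLOR_RGB2HSV)
m=cv2.inRange(g,(0,0,90),(180,60,255)); m[:235]=0;m[310:]=0
n,l,s,ce=cv2.connectedComponentsWithStats(m)
for i in range(1,n):
    if s[i,4]>60: print("grey",s[i],ce[i].round(1),ray(f,ce[i],.004).round(3)[:2])
im=f["color"][:,:,::-1]
a=cv2.resize(im[225:305,100:360],None,fx=3,fy=3,interpolation=cv2.INTER_CUBIC)
b=cv2.resize(im[130:225,160:360],None,fx=3.5,fy=3.5,interpolation=cv2.INTER_CUBIC)
o=np.zeros((240+332,800,3),np.uint8); o[:240,:780]=a;o[240:,:700]=b[:332]
cv2.imwrite("pics/crop1.png",o)
E
```

```text
yellow [242, 150, 14, 15, 164] [248.5 156.7] circ 248.5 156.6 7.4 z.079 [0.68  0.075] z.026 [0.69  0.075]
yellow [174, 195, 15, 14, 165] [181.  201.3] circ 181.0 201.0 7.3 z.079 [0.589 0.21 ] z.026 [0.595 0.217]
yellow [130, 283, 17, 6, 71] [137.7 285.5] circ 138.0 286.0 8.2 z.079 [0.424 0.291] z.026 [0.421 0.303]
yellow [295, 288, 17, 8, 70] [302.9 291.7] circ 303.0 292.0 8.5 z.079 [ 0.411 -0.03 ] z.026 [ 0.406 -0.037]
red [236, 62, 21, 24, 358] [245.6  74.2] circ 247.5 73.0 13.3 z.079 [0.853 0.081] z.026 [0.873 0.08 ]
red [258, 63, 29, 7, 52] [271.7  65.8] circ 272.0 66.0 14.3 z.079 [0.871 0.027] z.026 [0.893 0.023]
red [336, 157, 15, 15, 168] [343.4 163.9] circ 343.5 164.0 7.6 z.079 [ 0.665 -0.117] z.026 [ 0.675 -0.129]
red [304, 195, 15, 14, 156] [310.8 201.7] circ 311.1 201.9 7.4 z.079 [ 0.588 -0.049] z.026 [ 0.593 -0.057]
red [326, 280, 16, 8, 65] [333.6 283.4] circ 333.5 283.5 8.3 z.079 [ 0.426 -0.091] z.026 [ 0.423 -0.101]
red [162, 282, 17, 4, 67] [169.9 283.5] circ 170.0 283.5 8.1 z.079 [0.428 0.229] z.026 [0.424 0.237]
red [387, 290, 23, 17, 174] [398.1 297.7] circ 397.9 2
[... 517 characters left out ...]
[0.517 0.513]
grey [ 364  235  119   20 1126] [413.4 239.8] [ 0.513 -0.281]
grey [ 107  239  116   54 1170] [162.3 266. ] [0.459 0.257]
grey [266 239  88  63 955] [306.2 271.9] [ 0.445 -0.048]
grey [191 251  23  24 431] [202.1 262.9] [0.466 0.173]
grey [160 253  22  24 418] [170.6 264.9] [0.462 0.24 ]
grey [128 255  23  24 406] [139.  266.8] [0.458 0.306]
grey [317 254  22  24 409] [327.4 265.7] [ 0.458 -0.093]
grey [   0  256   74   54 3894] [ 36.2 282.7] [0.426 0.519]
grey [287 262  22  24 419] [297.4 273.6] [ 0.442 -0.029]
grey [492 287  20  10 122] [501.3 291.3] [ 0.402 -0.466]
grey [ 86 298  33  12 287] [103.9 304.7] [0.38  0.377]
grey [407 301  20   9  95] [414.8 306. ] [ 0.373 -0.278]
```

View pics/crop1.png

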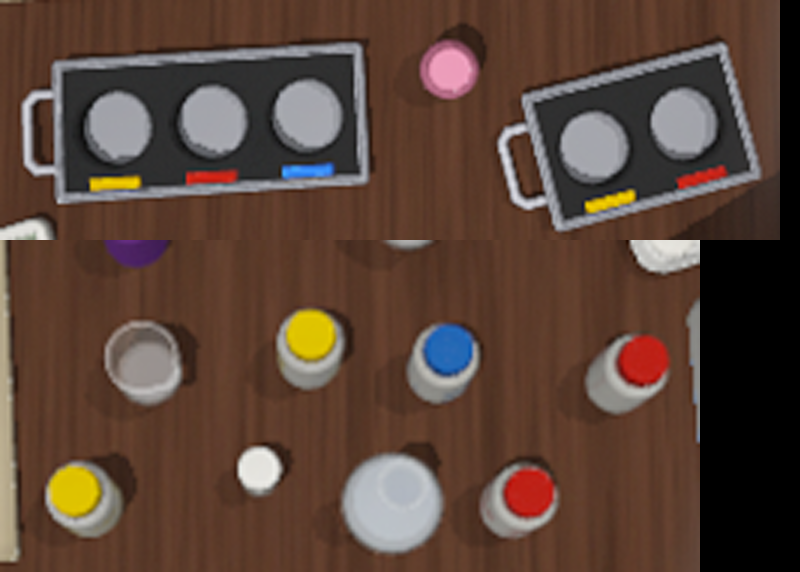

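Crop: all five wells, the colour strips and the five caps are cleanly visible. The well spacing measures 66 mm, as given. I'll cross-check the positions in the side view and locate the tall things and bystanders.

Run:
```python
from h import *
f=dict(np.load("top0.npz"));s=dict(np.load("side0.npz"))
for c in H:
    print(c,[(b[1].round(1).tolist(),int(b[0][4])) for b in blobs(s,c)])
caps={"YA":(.680,.075),"YB":(.589,.210),"RA":(.665,-.117),"RB":(.588,-.049),"B":(.671,-.004)}
for k,p in caps.items(): print(k,"pred side, cap centre",proj(s,[*p,.072]).round(1))
# strips at z=.026 predicted in the side view
for k,p in {"y3":(.421,.303),"r3":(.424,.237),"b3":(.428,.171),"y2":(.406,-.037),"r2":(.423,-.101)}.items(): print(k,proj(s,[*p,.0265]).round(1))
# tray rects in top view
g=cv2.cvtColor(f["color"],cv2.COLOR_RGB2HSV)
m=cv2.inRange(g,(0,0,0),(180,75,255)); 
for x0,x1,y0,y1 in((117,226,236,296),(274,356,236,304)):
    q=np.zeros_like(m);q[y0:y1,x0:x1]=m[y0:y1,x0:x1]
    q=cv2.morphologyEx(q,cv2.MORPH_OPEN,np.ones((9,9)))
    n=max(cv2.findContours(q,0,2)[0],key=cv2.contourArea)
    r=cv2.minAreaRect(n);P=[ray(f,p,.026)[:2] for p in cv2.boxPoints(r)]
    print("rect",np.round(r[0],1),np.round(r[1],1),np.mean(P,0).round(4),[round(float(np.linalg.norm(P[i]-P[i-1])),3) for i in(1,2)])
for n,uv,z in(("flask",(272.3,205.1),.0),("vial",(234,196),.047),("beaker",(200,164),.03),("bigbeaker",(278,118),.06),("amber",(304,100),.09),("white",(338,93),.11),("pink",(250,247),.079),("meter edge",(362,165),.05)): print(n,ray(f,uv,z).round(3))
```

```text
yellow [([238.3, 166.5], 118), ([201.6, 199.7], 175), ([361.8, 229.4], 66), ([196.0, 288.5], 115)]
red [([205.7, 118.9], 159), ([162.6, 129.5], 30), ([310.3, 151.6], 88), ([309.1, 170.4], 101), ([378.8, 216.2], 49), ([232.3, 272.5], 91), ([163.0, 354.1], 37)]
blue [([289.5, 120.0], 94), ([270.6, 160.4], 75), ([99.5, 191.9], 1157), ([264.7, 258.1], 90), ([391.6, 341.7], 207), ([174.0, 345.7], 32)]
YA pred side, cap centre [239.2 166. ]
YB pred side, cap centre [202.  199.1]
RA pred side, cap centre [310.8 151.4]
RB pred side, cap centre [308.9 169.6]
B pred side, cap centre [270.8 160.1]
y3 [195.9 287.3]
r3 [232.3 271.7]
b3 [264.9 257.3]
y2 [362.  228.5]
r2 [378.7 215.3]
rect [169.3 265.4] [ 48.2 105.5] [0.4616 0.2387] [0.219, 0.099]
rect [312.6 270.1] [48. 73.] [ 0.4504 -0.0587] [0.154, 0.099]
flask [0.589 0.023 0.   ]
vial [0.603 0.105 0.047]
beaker [0.674 0.177 0.03 ]
bigbeaker [0.766 0.013 0.06 ]
amber [ 0.795 -0.038  0.09 ]
white [ 0.803 -0.103  0.11 ]
pink [0.498 0.073 0.079]
meter edge [ 0.668 -0.163  0.05 ]
```

```bash
cat > d.py <<'E'
import sys,numpy as np
from rig import arm
from scipy.spatial.transform import Rotation as R
o=arm.get_obs(); Q=R.from_quat(o["orientation"]); M=Q.as_matrix()
psi=np.degrees(np.arctan2(M[1,0],M[0,0]))
print("t",round(o["time"],2),"pos",o["ee_pos"].round(4),"psi",round(psi,2),"grip",round(o["grip_width"],4),round(o["finger_force"],1),"j",o["joints"].round(2),"F",o["ft_force"].round(1))
for a in sys.argv[1:]:
    x,y,z,p=map(float,a.split(","))
    d=M.T@(np.array([x,y,z])-o["ee_pos"])*1000
    print(a,"->",d.round(1),"turn",round(-(p-psi),1))
E
python3 d.py .588,-.049,.15,90
```

```text
t 0.1 pos [ 0.2139 -0.56    0.2359] psi 20.9 grip 0.0876 0.0 j [-1.32  0.36  1.51 -0.    1.27 -0.12] F [ 0.6 -0.1  0.2]
.588,-.049,.15,90 -> [ 531.7 -343.7   86.6] turn -69.1
```

Call:
apply_moves(increments=[[33,-22,0,-7,0.36],[66,-43,0,-14,0.36],[100,-65,0,-21,0.36],[133,-86,0,-28,0.36],[166,-108,0,-35,0.36],[200,-129,0,-42,0.36],[233,-150,0,-49,0.36],[266,-172,0,-56,0.36],[300,-193,0,-63,0.36],[333,-215,0,-69.1,0.36]], squeeze=20)

```text
time: 1.1
ee_pos: [0.449, -0.2393, 0.2364]
orientation: [0.705, 0.709, -0.0, -0.0]
ft_force: [-0.4, -0.5, -0.8]
grip_width: 0.0599
finger_force: 0.0
```

```bash
python3 d.py .588,-.049,.15,90
```

```text
t 1.1 pos [ 0.449  -0.2393  0.2364] psi 90.27 grip 0.0599 0.0 j [-0.63  0.23  1.7   0.    1.21 -0.63] F [-0.4 -0.5 -0.8]
.588,-.049,.15,90 -> [189.6 139.9  86.4] turn 0.3
```

Call:
apply_moves(increments=[[25,19,0,0,0.36],[50,37,0,0,0.36],[80,59,10,0,0.36],[110,81,20,0,0.36],[140,103,35,0,0.36],[165,122,50,0,0.36],[182,134,65,0,0.36],[190,140,80,0.3,0.36],[190,140,86,0.3,0.36],[190,140,86,0.3,0.36]])

```text
time: 2.1
ee_pos: [0.587, -0.0512, 0.1494]
orientation: [0.709, 0.705, -0.001, -0.001]
ft_force: [-0.3, 0.5, 0.3]
grip_width: 0.0599
finger_force: 0.0
```

```bash
python3 d.py .588,-.049,.045,90
python3 - <<'E'
from h import *; from rig import viewer
f=viewer.grab_frame("wrist"); cv2.imwrite("pics/w1.png",f["color"][:,:,::-1]); np.savez("w1.npz",**f)
print(f["extrinsics"].round(3)); print(proj(f,[.588,-.049,.078]),proj(f,[.589,.023,0]))
for b in blobs(f,"red",200): print(b[0],b[1],ray(f,b[1],.078).round(4))
E
```

```text
t 2.1 pos [ 0.587  -0.0512  0.1494] psi 89.71 grip 0.0599 0.0 j [-0.2   0.43  1.63 -0.    1.08 -0.2 ] F [-0.3  0.5  0.3]
.588,-.049,.045,90 -> [  2.2   1.3 104.4] turn -0.3
[[ 1.    -0.004 -0.006  0.589]
 [-0.006 -0.96  -0.28   0.026]
 [-0.004  0.28  -0.96   0.297]
 [ 0.     0.     0.     1.   ]]
[257.63482346 205.28659615] [258.47509132 115.93063533]
[244 188  33  35 902] [259.87694013 205.28603104] [ 0.5899 -0.049   0.078 ]
```

View pics/w1.png

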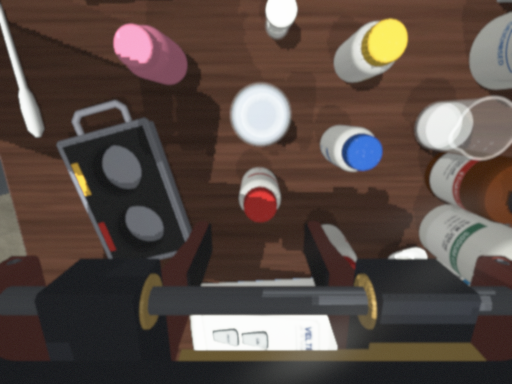

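The wrist view shows the red cap at (260,205), centred between the fingers, and its ray gives (0.590,-0.049), which agrees with the top view. Flask at (261,114) is clear. Descending and closing.

Call:
apply_moves(increments=[[2,2,20,0,0.36],[2,2,50,0,0.36],[2,2,80,0,0.36],[2,2,97,0,0.36],[2,2,104,0,0.36],[2,2,104,0,0.36],[2,2,104,0,-0.5],[2,2,104,0,-0.5],[2,2,104,0,-0.5],[2,2,104,0,-0.5]])

```text
time: 3.15
ee_pos: [0.5909, -0.0489, 0.0477]
orientation: [0.709, 0.705, 0.0, 0.0]
ft_force: [-0.5, 0.4, 5.2]
grip_width: 0.0379
finger_force: 20.0
```

```bash
python3 d.py .588,-.049,.18,90 .458,-.091,.12,104
```

```text
t 3.15 pos [ 0.5909 -0.0489  0.0477] psi 89.71 grip 0.0379 20.0 j [-0.2   0.57  1.7   0.    0.87 -0.19] F [-0.5  0.4  5.2]
.588,-.049,.18,90 -> [  -0.2   -2.7 -132.3] turn -0.3
.458,-.091,.12,104 -> [ -42.8 -132.6  -72.5] turn -14.3
```

Call:
apply_moves(increments=[[0,0,-20,0,-0.5],[0,0,-50,0,-0.5],[0,0,-80,0,-0.5],[-5,-15,-100,-3,-0.5],[-13,-40,-100,-6,-0.5],[-23,-70,-100,-9,-0.5],[-32,-100,-95,-12,-0.5],[-39,-120,-85,-14.3,-0.5],[-43,-132,-75,-14.3,-0.5],[-43,-132,-72,-14.3,-0.5]])

```text
time: 4.15
ee_pos: [0.4558, -0.0909, 0.118]
orientation: [0.616, 0.788, -0.0, -0.001]
ft_force: [0.7, 0.1, -1.1]
grip_width: 0.0376
finger_force: 19.9
```

```bash
python3 d.py .458,-.091,.052,104
python3 - <<'E'
from h import *; from rig import viewer
f=viewer.grab_frame("wrist"); cv2.imwrite("pics/w2.png",f["color"][:,:,::-1])
print(proj(f,[.458,-.091,.026]))
for c in("red","yellow"):
  for b in blobs(f,c,100): print(c,b[0],b[1],ray(f,b[1],.0265).round(4))
E
```

```text
t 4.15 pos [ 0.4558 -0.0909  0.118 ] psi 103.94 grip 0.0376 19.9 j [-0.35  0.32  1.93 -0.    0.89 -0.59] F [ 0.7  0.1 -1.1]
.458,-.091,.052,104 -> [-0.7  2.3 66. ] turn -0.1
[259.04643456 200.82937952]
red [216 185   9  36 272] [220.25  202.375] [ 0.4237 -0.1009  0.0265]
red [ 231  242   58   44 2047] [258.91011236 265.65510503] [ 0.4741 -0.1561  0.0265]
yellow [212 109  10  42 338] [216.85207101 129.37278107] [ 0.4075 -0.0374  0.0265]
```

View pics/w2.png

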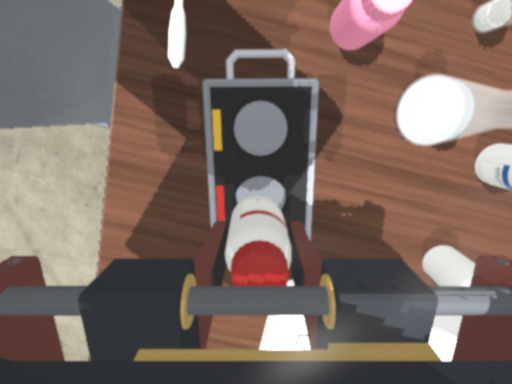

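The wrist view shows the bottle hanging upright over the red well; the strips at (220,202) and (217,129) match the measured ones within 1 mm. Lowering and releasing.

Call:
apply_moves(increments=[[-0.5,2,15,0,-0.5],[-0.5,2,30,0,-0.5],[-0.5,2,45,0,-0.5],[-0.5,2,55,0,-0.5],[-0.5,2,61,0,-0.5],[-0.5,2,65,0,-0.5],[-0.5,2,66,0,-0.5],[-0.5,2,66,0,-0.5],[-0.5,2,66,0,0.25],[-0.5,2,66,0,0.25]])

```text
time: 5.2
ee_pos: [0.4606, -0.0913, 0.0531]
orientation: [0.616, 0.788, 0.0, 0.0]
ft_force: [-0.3, 1.0, -0.2]
grip_width: 0.0504
finger_force: 0.0
```

```bash
python3 d.py .680,.075,.15,0
```

```text
t 5.2 pos [ 0.4606 -0.0913  0.0531] psi 104.0 grip 0.0504 0.0 j [-0.34  0.44  1.98  0.    0.72 -0.59] F [-0.3  1.  -0.2]
.680,.075,.15,0 -> [108.2 253.2 -96.7] turn 104.0
```

Call:
apply_moves(increments=[[0,0,-20,0,0.36],[0,0,-50,0,0.36],[0,0,-85,-5,0.36],[10,25,-110,-13,0.36],[26,60,-110,-21,0.36],[43,100,-110,-29,0.36],[60,140,-110,-37,0.36],[77,180,-110,-45,0.36],[92,215,-108,-53,0.36],[101,237,-104,-61,0.36]])

```text
time: 6.2
ee_pos: [0.6683, 0.0662, 0.1572]
orientation: [0.127, 0.992, 0.0, 0.001]
ft_force: [-0.3, 0.3, -0.3]
grip_width: 0.0594
finger_force: 0.0
```

```bash
python3 d.py .680,.075,.15,180
```

```text
t 6.2 pos [0.6683 0.0662 0.1572] psi 165.4 grip 0.0594 0.0 j [-0.    0.53  1.43  0.    1.18 -1.32] F [-0.3  0.3 -0.3]
.680,.075,.15,180 -> [-9.1 11.5  7.3] turn -14.6
```

Call:
apply_moves(increments=[[-4,6,0,-7,0.36],[-9,11,3,-14.6,0.36],[-9,11,7,-14.6,0.36],[-9,11,7,-14.6,0.36],[-9,11,7,-14.6,0.36],[-9,11,7,-14.6,0.36],[-9,11,7,-14.6,0.36],[-9,11,7,-14.6,0.36],[-9,11,7,-14.6,0.36],[-9,11,7,-14.6,0.36]])

```text
time: 7.2
ee_pos: [0.6774, 0.0724, 0.1498]
orientation: [0.004, 1.0, 0.0, 0.0]
ft_force: [-0.1, 0.3, -0.7]
grip_width: 0.0597
finger_force: 0.0
```

```bash
python3 d.py .680,.075,.046,180
python3 - <<'E'
from h import *; from rig import viewer
f=viewer.grab_frame("wrist")
for b in blobs(f,"yellow",200): print(b[0],b[1],ray(f,b[1],.079).round(4))
for b in blobs(f,"blue",200): print(b[0],b[1],ray(f,b[1],.08).round(4))
f=viewer.grab_frame("top")
cv2.imwrite("pics/t2.png",f["color"][:,:,::-1])
E
```

```text
t 7.2 pos [0.6774 0.0724 0.1498] psi 179.59 grip 0.0597 0.0 j [ 0.01  0.55  1.41  0.    1.18 -1.56] F [-0.1  0.3 -0.7]
.680,.075,.046,180 -> [ -2.6   2.6 103.8] turn -0.4
[ 411   78   45   40 1336] [433.01796407  98.00748503] [0.5914 0.2053 0.079 ]
[246 193  32  35 901] [261.07880133 210.03329634] [0.6801 0.0751 0.079 ]
[150 184  36  34 940] [167.45638298 200.7287234 ] [ 0.6709 -0.0029  0.08  ]
```

View pics/t2.png

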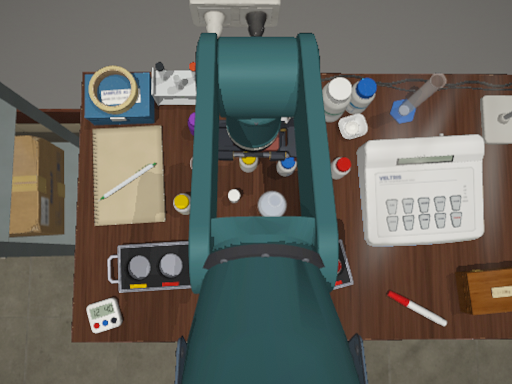

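The top view shows the arm over the yellow bottle. Flask (272,206) and vial (234,196) have not moved, and the wrist ray puts the yellow cap at (0.680,0.075).

Call:
apply_moves(increments=[[-2.5,2.5,20,0,0.36],[-2.5,2.5,50,0,0.36],[-2.5,2.5,80,0,0.36],[-2.5,2.5,97,0,0.36],[-2.5,2.5,104,0,0.36],[-2.5,2.5,104,0,0.36],[-2.5,2.5,104,0,-0.5],[-2.5,2.5,104,0,-0.5],[-2.5,2.5,104,0,-0.5],[-2.5,2.5,104,0,-0.5]])

```text
time: 8.3
ee_pos: [0.6807, 0.075, 0.0469]
orientation: [0.003, 1.0, 0.0, 0.001]
ft_force: [-0.1, 0.2, 2.6]
grip_width: 0.0383
finger_force: 20.0
```

```bash
python3 d.py .442,-.027,.15,104
```

```text
t 8.3 pos [0.6807 0.075  0.0469] psi 179.6 grip 0.0383 20.0 j [ 0.01  0.67  1.48  0.    0.99 -1.56] F [-0.1  0.2  2.6]
.442,-.027,.15,104 -> [ 237.8 -103.7 -103.6] turn 75.6
```

Call:
apply_moves(increments=[[0,0,-20,0,-0.5],[0,0,-60,0,-0.5],[0,0,-100,0,-0.5],[0,0,-135,7,-0.5],[10,-4,-143,15,-0.5],[40,-17,-143,23,-0.5],[75,-33,-143,31,-0.5],[110,-48,-143,39,-0.5],[145,-63,-143,47,-0.5],[180,-78,-143,55,-0.5]])

```text
time: 9.3
ee_pos: [0.4977, -0.0022, 0.1889]
orientation: [0.467, 0.884, 0.0, 0.0]
ft_force: [-0.5, 0.4, -1.4]
grip_width: 0.0381
finger_force: 20.0
```

```bash
python3 d.py .442,-.027,.12,104
```

```text
t 9.3 pos [ 0.4977 -0.0022  0.1889] psi 124.29 grip 0.0381 20.0 j [-0.14  0.27  1.79 -0.    1.09 -0.74] F [-0.5  0.4 -1.4]
.442,-.027,.12,104 -> [ 10.9 -60.   68.9] turn 20.3
```

Call:
apply_moves(increments=[[5,-30,5,7,-0.5],[9,-50,20,14,-0.5],[11,-60,45,20,-0.5],[11,-60,65,20,-0.5],[11,-60,69,20,-0.5],[11,-60,69,20,-0.5],[11,-60,69,20,-0.5],[11,-60,69,20,-0.5],[11,-60,69,20,-0.5],[11,-60,69,20,-0.5]])

```text
time: 10.3
ee_pos: [0.4442, -0.0268, 0.1201]
orientation: [0.611, 0.791, 0.0, 0.0]
ft_force: [0.4, -1.3, -0.3]
grip_width: 0.0381
finger_force: 20.0
```

```bash
python3 d.py .442,-.027,.052,104
```

```text
t 10.3 pos [ 0.4442 -0.0268  0.1201] psi 104.62 grip 0.0381 20.0 j [-0.22  0.3   1.97  0.    0.88 -0.47] F [ 0.4 -1.3 -0.3]
.442,-.027,.052,104 -> [ 0.4 -2.2 68.1] turn 0.6
```

Call:
apply_moves(increments=[[0,-2,15,0.6,-0.5],[0,-2,32,0.6,-0.5],[0,-2,47,0.6,-0.5],[0,-2,57,0.6,-0.5],[0,-2,64,0.6,-0.5],[0,-2,68,0.6,-0.5],[0,-2,69,0.6,-0.5],[0,-2,69,0.6,-0.5],[0,-2,69,0.6,0.25],[0,-2,69,0.6,0.25]])

```text
time: 11.3
ee_pos: [0.4422, -0.0274, 0.051]
orientation: [0.616, 0.788, 0.0, 0.0]
ft_force: [-0.4, 0.2, 1.0]
grip_width: 0.0508
finger_force: 0.0
```

```bash
python3 d.py .671,-.003,.15,180
```

```text
t 11.3 pos [ 0.4422 -0.0274  0.051 ] psi 104.0 grip 0.0508 0.0 j [-0.22  0.42  2.03  0.    0.69 -0.46] F [-0.4  0.2  1. ]
.671,-.003,.15,180 -> [-31.8 228.  -98.8] turn -76.0
```

Next the blue one, via a high traverse past the flask.

Call:
apply_moves(increments=[[0,0,-20,0,0.36],[0,0,-60,0,0.36],[0,0,-100,-5,0.36],[-4,20,-125,-13,0.36],[-9,55,-130,-21,0.36],[-14,95,-130,-29,0.36],[-19,135,-130,-37,0.36],[-24,175,-130,-45,0.36],[-29,205,-120,-53,0.36],[-31,220,-110,-61,0.36]])

```text
time: 12.3
ee_pos: [0.666, -0.004, 0.1608]
orientation: [0.128, 0.992, 0.0, 0.002]
ft_force: [0.4, -0.9, -0.7]
grip_width: 0.0602
finger_force: 0.0
```

```bash
python3 d.py .671,-.003,.15,180
```

```text
t 12.3 pos [ 0.666  -0.004   0.1608] psi 165.35 grip 0.0602 0.0 j [-0.11  0.52  1.44  0.    1.18 -1.42] F [ 0.4 -0.9 -0.7]
.671,-.003,.15,180 -> [-4.6  2.2 10.8] turn -14.7
```

Call:
apply_moves(increments=[[-2,1,5,-7,0.36],[-4,2,11,-14.6,0.36],[-4,2,11,-14.6,0.36],[-4,2,11,-14.6,0.36],[-4,2,11,-14.6,0.36],[-4,2,11,-14.6,0.36],[-4,2,11,-14.6,0.36],[-4,2,11,-14.6,0.36],[-4,2,11,-14.6,0.36],[-4,2,11,-14.6,0.36]])

```text
time: 13.3
ee_pos: [0.6671, -0.0032, 0.1497]
orientation: [0.004, 1.0, 0.0, 0.0]
ft_force: [-0.6, -0.9, 0.5]
grip_width: 0.0599
finger_force: 0.0
```

```bash
python3 d.py .671,-.003,.046,180
```

```text
t 13.3 pos [ 0.6671 -0.0032  0.1497] psi 179.59 grip 0.0599 0.0 j [-0.11  0.53  1.45  0.    1.16 -1.67] F [-0.6 -0.9  0.5]
.671,-.003,.046,180 -> [ -3.9   0.3 103.7] turn -0.4
```

Call:
apply_moves(increments=[[-4,0,20,0,0.36],[-4,0,50,0,0.36],[-4,0,80,0,0.36],[-4,0,97,0,0.36],[-4,0,104,0,0.36],[-4,0,104,0,0.36],[-4,0,104,0,-0.5],[-4,0,104,0,-0.5],[-4,0,104,0,-0.5],[-4,0,104,0,-0.5]])

```text
time: 14.3
ee_pos: [0.6719, -0.0034, 0.0469]
orientation: [0.003, 1.0, -0.0, 0.001]
ft_force: [-0.4, -0.5, 4.4]
grip_width: 0.0376
finger_force: 20.0
```

```bash
python3 d.py .4655,.1728,.15,93
```

```text
t 14.3 pos [ 0.6719 -0.0034  0.0469] psi 179.61 grip 0.0376 20.0 j [-0.11  0.66  1.51 -0.    0.97 -1.67] F [-0.4 -0.5  4.4]
.4655,.1728,.15,93 -> [ 207.4  174.8 -103.6] turn 86.6
```

Call:
apply_moves(increments=[[0,0,-20,0,-0.5],[0,0,-60,0,-0.5],[0,0,-100,0,-0.5],[0,0,-135,7,-0.5],[10,8,-143,15,-0.5],[35,29,-143,23,-0.5],[62,52,-143,31,-0.5],[90,76,-143,39,-0.5],[120,101,-143,47,-0.5],[150,126,-143,55,-0.5]])

```text
time: 15.3
ee_pos: [0.5206, 0.1246, 0.1889]
orientation: [0.468, 0.884, 0.0, 0.0]
ft_force: [1.3, 0.2, -0.7]
grip_width: 0.0384
finger_force: 19.9
```

```bash
python3 d.py .4655,.1728,.12,93
```

```text
t 15.3 pos [0.5206 0.1246 0.1889] psi 124.25 grip 0.0384 19.9 j [ 0.11  0.32  1.71  0.    1.12 -0.49] F [ 1.3  0.2 -0.7]
.4655,.1728,.12,93 -> [ 70.9 -18.4  68.9] turn 31.2
```

Call:
apply_moves(increments=[[35,-9,0,8,-0.5],[60,-16,10,16,-0.5],[71,-18,30,24,-0.5],[71,-18,55,31,-0.5],[71,-18,69,31,-0.5],[71,-18,69,31,-0.5],[71,-18,69,31,-0.5],[71,-18,69,31,-0.5],[71,-18,69,31,-0.5],[71,-18,69,31,-0.5]])

```text
time: 16.3
ee_pos: [0.4674, 0.172, 0.1204]
orientation: [0.685, 0.729, 0.001, 0.0]
ft_force: [-0.0, -0.3, -0.7]
grip_width: 0.0383
finger_force: 19.9
```

```bash
python3 d.py .4655,.1728,.052,93
```

```text
t 16.3 pos [0.4674 0.172  0.1204] psi 93.59 grip 0.0383 19.9 j [0.21 0.36 1.86 0.   0.92 0.15] F [-0.  -0.3 -0.7]
.4655,.1728,.052,93 -> [ 0.9 -1.9 68.4] turn 0.6
```

Call:
apply_moves(increments=[[1,-2,15,0.6,-0.5],[1,-2,32,0.6,-0.5],[1,-2,47,0.6,-0.5],[1,-2,57,0.6,-0.5],[1,-2,64,0.6,-0.5],[1,-2,68,0.6,-0.5],[1,-2,69,0.6,-0.5],[1,-2,69,0.6,-0.5],[1,-2,69,0.6,0.25],[1,-2,69,0.6,0.25]])

```text
time: 17.3
ee_pos: [0.4652, 0.1729, 0.0511]
orientation: [0.688, 0.725, 0.0, 0.0]
ft_force: [-1.0, 0.4, 0.4]
grip_width: 0.0506
finger_force: 0.0
```

```bash
python3 d.py .589,.210,.15,93
```

```text
t 17.3 pos [0.4652 0.1729 0.0511] psi 93.0 grip 0.0506 0.0 j [0.22 0.47 1.92 0.   0.75 0.16] F [-1.   0.4  0.4]
.589,.210,.15,93 -> [ 30.6 125.7 -98.8] turn 0.0
```

Call:
apply_moves(increments=[[0,0,-20,0,0.36],[0,0,-60,0,0.36],[0,0,-100,0,0.36],[7,30,-110,0,0.36],[16,65,-110,0,0.36],[25,100,-105,0,0.36],[31,126,-99,0,0.36],[31,126,-99,0,0.36],[31,126,-99,0,0.36],[31,126,-99,0,0.36]])

```text
time: 18.3
ee_pos: [0.5874, 0.2101, 0.1496]
orientation: [0.688, 0.725, -0.001, -0.0]
ft_force: [0.3, -0.0, 0.7]
grip_width: 0.0597
finger_force: 0.0
```

```bash
python3 d.py .589,.210,.046,93
python3 - <<'E'
from h import *; from rig import viewer
f=viewer.grab_frame("wrist")
for b in blobs(f,"yellow",200): print(b[0],b[1],ray(f,b[1],.079).round(4))
E
```

```text
t 18.3 pos [0.5874 0.2101 0.1496] psi 93.01 grip 0.0597 0.0 j [0.23 0.48 1.55 0.   1.12 0.18] F [ 0.3 -0.   0.7]
.589,.210,.046,93 -> [-1.000e-01  1.800e+00  1.036e+02] turn 0.0
[ 77  66  15  41 320] [84.128125 85.809375] [0.4541 0.2997 0.079 ]
[245 189  33  35 894] [260.61856823 206.51006711] [0.5909 0.2115 0.079 ]
```

Call:
apply_moves(increments=[[1,3,20,0,0.36],[1,3,50,0,0.36],[1,3,80,0,0.36],[1,3,97,0,0.36],[1,3,104,0,0.36],[1,3,104,0,0.36],[1,3,104,0,-0.5],[1,3,104,0,-0.5],[1,3,104,0,-0.5],[1,3,104,0,-0.5]])

```text
time: 19.35
ee_pos: [0.5924, 0.2118, 0.0468]
orientation: [0.688, 0.725, 0.001, 0.0]
ft_force: [-1.7, -0.0, 5.5]
grip_width: 0.0386
finger_force: 20.0
```

```bash
python3 d.py .4585,.3046,.12,93
```

```text
t 19.35 pos [0.5924 0.2118 0.0468] psi 93.0 grip 0.0386 20.0 j [0.23 0.61 1.62 0.   0.91 0.18] F [-1.7 -0.   5.5]
.4585,.3046,.12,93 -> [  99.7 -128.7  -73.3] turn 0.0
```

Call:
apply_moves(increments=[[0,0,-20,0,-0.5],[0,0,-60,0,-0.5],[0,0,-90,0,-0.5],[15,-20,-100,0,-0.5],[38,-49,-100,0,-0.5],[61,-79,-95,0,-0.5],[82,-106,-85,0,-0.5],[95,-123,-76,0,-0.5],[100,-129,-73,0,-0.5],[100,-129,-73,0,-0.5]])

```text
time: 20.35
ee_pos: [0.4572, 0.305, 0.1185]
orientation: [0.688, 0.726, -0.0, -0.0]
ft_force: [1.2, 0.2, -0.9]
grip_width: 0.0386
finger_force: 20.0
```

```bash
python3 d.py .4585,.3046,.052,93
```

```text
t 20.35 pos [0.4572 0.305  0.1185] psi 93.09 grip 0.0386 20.0 j [ 0.46  0.42  1.75 -0.    0.97  0.41] F [ 1.2  0.2 -0.9]
.4585,.3046,.052,93 -> [-0.4  1.4 66.5] turn 0.1
```

Call:
apply_moves(increments=[[0,0.5,15,0,-0.5],[0,0.5,32,0,-0.5],[0,0.5,47,0,-0.5],[0,0.5,57,0,-0.5],[0,0.5,63,0,-0.5],[0,0.5,66,0,-0.5],[0,0.5,67,0,-0.5],[0,0.5,67,0,-0.5],[0,0.5,67,0,0.25],[0,0.5,67,0,0.25]])

```text
time: 21.35
ee_pos: [0.4587, 0.3049, 0.0522]
orientation: [0.688, 0.725, 0.0, 0.0]
ft_force: [0.4, -0.9, 0.1]
grip_width: 0.0508
finger_force: 0.0
```

```bash
python3 d.py .665,-.117,.15,90
```

```text
t 21.35 pos [0.4587 0.3049 0.0522] psi 93.01 grip 0.0508 0.0 j [0.46 0.52 1.8  0.   0.82 0.41] F [ 0.4 -0.9  0.1]
.665,-.117,.15,90 -> [-432.1  183.9  -97.8] turn 3.0
```

Call:
apply_moves(increments=[[0,0,-20,0,0.36],[0,0,-60,0,0.36],[0,0,-100,0,0.36],[-20,8,-130,0,0.36],[-55,23,-135,0,0.36],[-95,40,-135,0,0.36],[-138,58,-135,1,0.36],[-180,76,-135,2,0.36],[-222,94,-135,3,0.36],[-264,112,-135,3,0.36]])

```text
time: 22.35
ee_pos: [0.5846, 0.0452, 0.1872]
orientation: [0.707, 0.707, 0.0, 0.0]
ft_force: [1.4, 0.2, -0.7]
grip_width: 0.0597
finger_force: 0.0
```

```bash
python3 d.py .665,-.117,.15,90
```

```text
t 22.35 pos [0.5846 0.0452 0.1872] psi 89.98 grip 0.0597 0.0 j [-0.04  0.39  1.6   0.    1.15 -0.04] F [ 1.4  0.2 -0.7]
.665,-.117,.15,90 -> [-162.2   80.4   37.2] turn -0.0
```

Call:
apply_moves(increments=[[-36,18,0,0,0.36],[-70,35,0,0,0.36],[-105,52,5,0,0.36],[-135,67,15,0,0.36],[-155,77,28,0,0.36],[-162,80,37,0,0.36],[-162,80,37,0,0.36],[-162,80,37,0,0.36],[-162,80,37,0,0.36],[-162,80,37,0,0.36]])

```text
time: 23.35
ee_pos: [0.664, -0.1139, 0.1504]
orientation: [0.707, 0.708, 0.0, 0.0]
ft_force: [0.5, 0.4, -1.0]
grip_width: 0.0598
finger_force: 0.0
```

```bash
python3 d.py .665,-.117,.046,90
python3 - <<'E'
from h import *; from rig import viewer
f=viewer.grab_frame("wrist"); cv2.imwrite("pics/w3.png",f["color"][:,:,::-1])
for b in blobs(f,"red",200): print(b[0],b[1],ray(f,b[1],.078).round(4))
E
```

```text
t 23.35 pos [ 0.664  -0.1139  0.1504] psi 90.08 grip 0.0598 0.0 j [-0.27  0.54  1.43  0.    1.17 -0.27] F [ 0.5  0.4 -1. ]
.665,-.117,.046,90 -> [ -3.2   0.9 104.4] turn 0.1
[   0  165   40   36 1159] [ 17.5271786  181.90595341] [ 0.4663 -0.0917  0.078 ]
[245 193  32  35 885] [259.96949153 210.59096045] [ 0.6672 -0.1167  0.078 ]
```

View pics/w3.png

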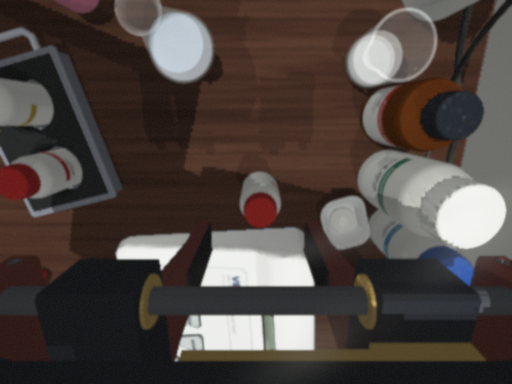

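The wrist view shows the red cap at (260,210), ray (0.667,-0.117). The weighing boat (345,222) and the tall white bottle clear the fingers.

Call:
apply_moves(increments=[[-3,2,20,0,0.36],[-3,2,50,0,0.36],[-3,2,75,0,0.36],[-3,2,93,0,0.36],[-3,2,102,0,0.36],[-3,2,104,0,0.36],[-3,2,104,0,-0.5],[-3,2,104,0,-0.5],[-3,2,104,0,-0.5],[-3,2,104,0,-0.5]])

```text
time: 24.4
ee_pos: [0.6668, -0.1183, 0.0468]
orientation: [0.707, 0.707, 0.001, 0.001]
ft_force: [-0.2, 0.2, 4.0]
grip_width: 0.0375
finger_force: 19.9
```

```bash
python3 d.py .462,.2387,.18,93
```

```text
t 24.4 pos [ 0.6668 -0.1183  0.0468] psi 90.0 grip 0.0375 19.9 j [-0.28  0.66  1.5   0.    0.98 -0.28] F [-0.2  0.2  4. ]
.462,.2387,.18,93 -> [ 356.9 -204.6 -133.7] turn -3.0
```

Lift to 0.19 and traverse, with the bottle's underside at about 0.143, above the flask.

Call:
apply_moves(increments=[[0,0,-20,0,-0.5],[0,0,-60,0,-0.5],[0,0,-100,0,-0.5],[0,0,-135,0,-0.5],[12,-7,-145,0,-0.5],[40,-23,-145,0,-0.5],[75,-43,-145,0,-0.5],[112,-64,-145,-1,-0.5],[150,-86,-145,-2,-0.5],[188,-108,-145,-3,-0.5]])

```text
time: 25.4
ee_pos: [0.5555, 0.0716, 0.1896]
orientation: [0.688, 0.725, -0.001, -0.001]
ft_force: [0.4, -0.4, -1.1]
grip_width: 0.0371
finger_force: 19.9
```

```bash
python3 d.py .462,.2387,.15,93
```

```text
t 25.4 pos [0.5555 0.0716 0.1896] psi 93.02 grip 0.0371 19.9 j [ 0.    0.35  1.65  0.    1.14 -0.05] F [ 0.4 -0.4 -1.1]
.462,.2387,.15,93 -> [171.7 -84.5  39.8] turn 0.0
```

Call:
apply_moves(increments=[[38,-19,0,0,-0.5],[75,-37,0,0,-0.5],[112,-55,0,0,-0.5],[143,-70,5,0,-0.5],[163,-80,15,0,-0.5],[172,-84,30,0,-0.5],[172,-84,40,0,-0.5],[172,-84,40,0,-0.5],[172,-84,40,0,-0.5],[172,-84,40,0,-0.5]])

```text
time: 26.4
ee_pos: [0.4658, 0.2368, 0.1511]
orientation: [0.689, 0.725, 0.0, 0.0]
ft_force: [0.3, 0.4, -1.8]
grip_width: 0.0377
finger_force: 19.9
```

```bash
python3 d.py .462,.2387,.052,93
```

```text
t 26.4 pos [0.4658 0.2368 0.1511] psi 92.94 grip 0.0377 19.9 j [ 0.34  0.35  1.78 -0.    1.02  0.29] F [ 0.3  0.4 -1.8]
.462,.2387,.052,93 -> [ 2.1 -3.8 99.1] turn -0.1
```

Call:
apply_moves(increments=[[2,-3.5,15,0,-0.5],[2,-3.5,40,0,-0.5],[2,-3.5,65,0,-0.5],[2,-3.5,82,0,-0.5],[2,-3.5,92,0,-0.5],[2,-3.5,98,0,-0.5],[2,-3.5,100,0,-0.5],[2,-3.5,100,0,-0.5],[2,-3.5,100,0,0.25],[2,-3.5,100,0,0.25]])

```text
time: 27.4
ee_pos: [0.4622, 0.2394, 0.0514]
orientation: [0.688, 0.725, 0.001, 0.0]
ft_force: [0.2, 0.9, -0.1]
grip_width: 0.0502
finger_force: 0.0
```

Call:
apply_moves(increments=[[0,0,0,0,0.25],[0,0,-20,0,0.25],[0,0,-60,0,0.25],[0,0,-100,0,0.25],[0,0,-140,0,0.25],[-20,30,-160,0,0.25],[-55,65,-160,0,0.25],[-90,100,-160,0,0.25],[-125,135,-160,0,0.25],[-125,135,-160,0,0.25]])

```text
time: 28.4
ee_pos: [0.6079, 0.1172, 0.2111]
orientation: [0.69, 0.724, 0.001, 0.002]
ft_force: [-0.5, -0.3, -1.0]
grip_width: 0.0546
finger_force: 0.0
```

```bash
python3 d.py
python3 - <<'E'
from h import *; from rig import viewer
W={"yellow":[(.4585,.3046),(.442,-.027)],"red":[(.462,.2387),(.458,-.091)],"blue":[(.4655,.1728)]}
for n in("top","side","wrist"):
    f=viewer.grab_frame(n); cv2.imwrite(f"pics/{n}9.png",f["color"][:,:,::-1])
    for c,z in(("yellow",.083),("red",.082),("blue",.084)):
        for b in blobs(f,c,40):
            p=ray(f,b[1],z-(.007 if n=="side" else 0))
            for w in W[c]:
                if np.hypot(*(p[:2]-w))<.04: print(n,c,w,p.round(4),b[0][4])
E
```

```text
t 28.4 pos [0.6079 0.1172 0.2111] psi 92.76 grip 0.0546 0.0 j [ 0.08  0.41  1.5  -0.    1.23  0.03] F [-0.5 -0.3 -1. ]
top yellow (0.4585, 0.3046) [0.4589 0.3098 0.083 ] 85
top yellow (0.442, -0.027) [ 0.4434 -0.0316  0.083 ] 86
top red (0.458, -0.091) [ 0.4612 -0.0904  0.082 ] 164
top red (0.458, -0.091) [ 0.426  -0.0901  0.082 ] 64
top blue (0.4655, 0.1728) [0.465 0.172 0.084] 156
top blue (0.4655, 0.1728) [0.4319 0.1666 0.084 ] 69
side yellow (0.442, -0.027) [ 0.4404 -0.0245  0.076 ] 174
side yellow (0.4585, 0.3046) [0.4568 0.3036 0.076 ] 282
side red (0.458, -0.091) [ 0.457 -0.087  0.075] 110
side red (0.462, 0.2387) [0.4615 0.2391 0.075 ] 268
side blue (0.4655, 0.1728) [0.463  0.1739 0.077 ] 202
wrist yellow (0.4585, 0.3046) [0.4533 0.2776 0.083 ] 137
wrist red (0.462, 0.2387) [0.4652 0.2366 0.082 ] 1013
wrist blue (0.4655, 0.1728) [0.4686 0.1742 0.084 ] 786
```

View pics/side9.png

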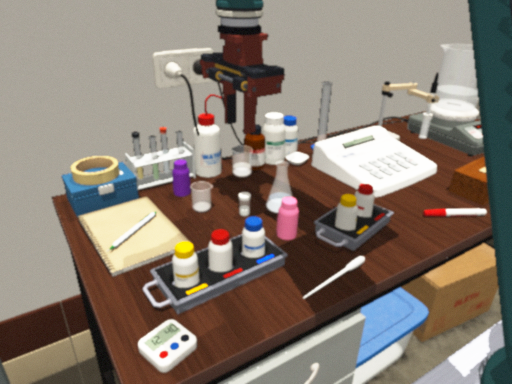

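In the side view all five bottles stand upright in their wells: yellow (185,250), red (220,237) and blue (253,223), then yellow (347,200) and red (366,190). The flask, beaker and vial stand where they were, and the gripper is clear of everything.

```bash
python3 -c "
from rig import arm
print(arm.job_done())"
```

```text
the job is handed in; nothing more can be done
None
```

I put all five bottles upright in their colour-matched wells and handed the job in at about 28.5 s, with the flask, beaker and vial left where they stood; the hand-in returned no verdict.

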